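# Make up two sampling kits at the lab bench

## Task

Make up the two sampling kits. Into the green tray go the amber bottle and the red-lidded pot; into the orange tray go the white jar, the blue-lidded pot and the violet-lidded pipette-tip box. Stand each thing upright on the floor of a compartment of its own (any compartment of the right tray will do), and leave the yellow-lidded pot, the beaker and the brass weight where they are.

Things in the scene. Friction and masses are not known exactly. Their poses are not given: they have to be found in the camera images.
- green_tray: Green kit tray, 258 mm long (own x), 90 mm wide (own y), 18 mm high, with three equal open compartments in a row along its x: centres at x = -84.7, 0 and +84.7 mm, y = 0, each 80.7 x 82 mm inside. Walls, the two dividers and the floor are 4 mm thick, so things stand 4 mm above the bench. Origin at the centre of its underside, z up. It does not slide. Empty at the start.
- orange_tray: Orange kit tray, 258 mm long (own x), 90 mm wide (own y), 18 mm high, with three equal open compartments in a row along its x: centres at x = -84.7, 0 and +84.7 mm, y = 0, each 80.7 x 82 mm inside. Walls, the two dividers and the floor are 4 mm thick, so things stand 4 mm above the bench. Origin at the centre of its underside, z up. It does not slide. Empty at the start.
- amber_bottle_mid (a point): Brown (amber) bottle with a plain pale label and a white cap: round, 50 mm diameter up to 60 mm, then narrowing to a 29 mm cap; 90 mm high in all, about 0.14 kg. Stands upright, loose on the bench. The point is its centre, half-way up; z is up.
- red_pot_mid (a point): Sample pot, whitish with a red lid: round, 44 mm diameter, 60 mm high, about 0.07 kg. Stands upright, loose on the bench. The point is its centre, half-way up; z is up.
- blue_pot_mid (a point): Sample pot, whitish with a blue lid: round, 44 mm diameter, 60 mm high, about 0.07 kg. Stands upright, loose on the bench. The point is its centre, half-way up; z is up.
- white_jar_mid (a point): White jar with a black lid: round, 54 mm diameter, 70 mm high, about 0.13 kg. Stands upright, loose on the bench. The point is its centre, half-way up; z is up.
- tip_box_mid (a point): Pipette-tip box, pale grey with a violet lid: 60 mm along its own x, 45 mm along its own y, 56 mm high, about 0.09 kg. Stands upright, loose on the bench. The point is its centre, half-way up; z is up.
- yellow_pot_mid (a point): Sample pot, whitish with a yellow lid, not wanted in either kit: round, 44 mm diameter, 60 mm high. Stands upright, loose on the bench. The point is its centre, half-way up; z is up.
- beaker_mid (a point): Open clear pale-blue beaker, not wanted in either kit: 58 mm diameter at the rim, 70 mm high. Stands upright, loose on the bench. The point is its centre, half-way up; z is up.
- weight_mid (a point): Brass weight with a small knob on top, not wanted in either kit: round, 38 mm diameter, 48 mm high. Stands upright, loose on the bench. The point is its centre, half-way up; z is up.
Things that resemble listed ones, but are neither listed nor needed, are in the scene too. What is shaped like the part that bears yellow_pot_mid but pink is not meant.

How it is judged (in metres and radians):
At the end, for the whole second after the job is handed in: All five things in compartments of the right trays: upright (0.1 rad), on the floor (4 mm), centre within 20 mm of a compartment centre along each tray axis, released, at rest. Yellow-lidded pot, beaker and weight upright, within 15 mm of their starts ((x of amber_bottle_mid in the frame of green_tray between -0.1047 and -0.0647 m or x of amber_bottle_mid in the frame of green_tray between -0.02 and 0.02 m or x of amber_bottle_mid in the frame of green_tray between 0.0647 and 0.1047 m) and y of amber_bottle_mid in the frame of green_tray between -0.02 and 0.02 m and z of amber_bottle_mid in the frame of green_tray between 0.045 and 0.053 m and angle between each of amber_bottle_mid, red_pot_mid, white_jar_mid, blue_pot_mid, tip_box_mid, yellow_pot_mid, beaker_mid, weight_mid's own z axis and vertical below 0.1 rad and linear speed of each of amber_bottle, red_pot, white_jar, blue_pot, tip_box below 0.02 m/s and contact force between each of amber_bottle, red_pot, white_jar, blue_pot, tip_box and the fingers below 0.1 N and (x of red_pot_mid in the frame of green_tray between -0.1047 and -0.0647 m or x of red_pot_mid in the frame of green_tray between -0.02 and 0.02 m or x of red_pot_mid in the frame of green_tray between 0.0647 and 0.1047 m) and y of red_pot_mid in the frame of green_tray between -0.02 and 0.02 m and z of red_pot_mid in the frame of green_tray between 0.03 and 0.038 m and (x of white_jar_mid in the frame of orange_tray between -0.1047 and -0.0647 m or x of white_jar_mid in the frame of orange_tray between -0.02 and 0.02 m or x of white_jar_mid in the frame of orange_tray between 0.0647 and 0.1047 m) and y of white_jar_mid in the frame of orange_tray between -0.02 and 0.02 m and z of white_jar_mid in the frame of orange_tray between 0.035 and 0.043 m and (x of blue_pot_mid in the frame of orange_tray between -0.1047 and -0.0647 m or x of blue_pot_mid in the frame of orange_tray between -0.02 and 0.02 m or x of blue_pot_mid in the frame of orange_tray between 0.0647 and 0.1047 m) and y of blue_pot_mid in the frame of orange_tray between -0.02 and 0.02 m and z of blue_pot_mid in the frame of orange_tray between 0.03 and 0.038 m and (x of tip_box_mid in the frame of orange_tray between -0.1047 and -0.0647 m or x of tip_box_mid in the frame of orange_tray between -0.02 and 0.02 m or x of tip_box_mid in the frame of orange_tray between 0.0647 and 0.1047 m) and y of tip_box_mid in the frame of orange_tray between -0.02 and 0.02 m and z of tip_box_mid in the frame of orange_tray between 0.028 and 0.036 m and distance of each of yellow_pot_mid, beaker_mid, weight_mid from where it was at the start of the episode below 0.015 m); the robot touches nothing.
It fails at once if the yellow-lidded pot is moved by more than 15 mm or tipped (distance of yellow_pot_mid from where it was at the start of the episode above 0.015 m or angle between yellow_pot_mid's own z axis and vertical above 0.35 rad).
It fails at once if the beaker is moved by more than 15 mm or tipped (distance of beaker_mid from where it was at the start of the episode above 0.015 m or angle between beaker_mid's own z axis and vertical above 0.35 rad).
It fails at once if the brass weight is moved by more than 15 mm or tipped (distance of weight_mid from where it was at the start of the episode above 0.015 m or angle between weight_mid's own z axis and vertical above 0.35 rad).
It also fails if it takes over 136 s, if anything falls off the work surface, if the arm or the gripper's body presses on something with over 40 N, if the wrist force passes 120 N, or if a joint passes its speed limit or range.

## Robot

A 6-joint arm with a two-finger parallel gripper is mounted at the origin on the work surface. World frame = base frame: x ahead of the robot, y to its left, z up, the work surface at z = 0. Lengths are in mm, angles in degrees, forces in N, time in s.
With the tool pointing down it reaches from about 300 to 875 mm from the base axis. Payload 6.4 kg.
Tool frame: the origin (TCP) lies midway between the tips of the shut fingers; the grasp point (between the pads) lies 19 mm behind it; y points along the fingers, z is the direction in which the jaws open and shut, and the axes are right-handed (so a half turn about y gives the same grasp; the last joint's range is limited). The gripper opens to 88 mm and grips with 3 to 60 N. Pads are 18 mm wide; open, the fingers measure 123 mm over their backs; the gripper's body (75 mm by 187 mm) begins 45 mm behind the grasp point.
Start: joints at [-82.981, 10.359, 92.074, -0, 77.567, -11.82], TCP at [185.688, -544.207, 238.714] pointing down, gripper open.
Joint ranges: [-171.53, 171.53], [-51.25, 118.39], [17.06, 147.69], [-65.23, 245.23], [0, 150.52], [-178.68, 178.68]. Speed limits (degrees/s): [147.25, 147.25, 172.46, 180, 180, 180].

## Interface

Orientations are given as a 3x3 rotation matrix whose columns are the frame's x, y, z axes.
In Python, from cell import get_state, imaging, job gives the robot as it stands.
- The arm moves only by the tool arm_command, never from a script. Its argument "steps" is text: rows parted by semicolons, each of 7 numbers parted by spaces: the shift along the world's x, y, z scaled (see below), then the turn, a rotation vector about the world's x, y, z scaled (see below), then the opening, from 0 (shut) to 1 (fully open). In form: dx dy dz wx wy wz hand; .... A call has 1 to 12 rows; each row shifts and turns the pose as measured when the row begins; what a row does not reach is not made up. The controller multiplies each number of a shift by 0.05 m and each number of a turn by 0.15 rad. A row lasts 1/10 s, in which the tool goes at most 50 mm and 8.59 degrees, less where a joint would pass 70% of its speed; a pose out of reach is approached as far as the arm can. A call with a number of a shift or a turn outside -1 to 1 is refused whole. A call with a gripper value outside its range is refused whole. The fingers move at their own pace and stop on an object; the grip force is fixed at half the most. Time passes only in rows, so rows that do not move let the fingers close. It gives the time, the measured TCP pose, the force and the opening at its end, in the units of the state.
- get_state(): the state, without advancing time (a new reading comes with each control period).
- imaging.snapshot(name): name is "scene" or "top" or "wrist"; returns a dict with "image" (480x640x3 uint8, red, green, blue), "z_map" (480x640 float32, mm along the optical axis (not along the pixel's ray), 0 where there is no reading), "fx", "fy", "cx", "cy" (pixels), "dist_coeffs" ([k1, k2, p1, p2, k3] as OpenCV has them; the pictures are not rectified), "world_from_camera" (4x4, takes a point from camera to world coordinates). Camera axes: x right, y down, z forward; pixel columns grow to the right and rows downward; lengths in mm; the calibration is good to about 2 mm. A picture is of the moment at which its call begins.
- job.sign_off(): hands the job in, once; it reports no verdict.
The state is a dict: "t": time; "joints": joint angles; "joint_velocities": joint speeds; "tau": joint torques, N m; "position": TCP position; "tool_rot": TCP orientation; "ft_force": force on the tool from outside, world axes, zero at the start; "moment": the same for the moment, N m; "opening": finger opening in mm.
Only numpy, scipy, OpenCV 4.12 (cv2) and the standard library are available. Lean on these libraries where they do the work, as an engineer would, in place of code of your own. Each camera call takes 0.05 s, during which the arm holds its last target. There are 200 camera calls.

## Working session

There is one attempt and no reset: what is moved stays moved. The work goes in short steps, Python scripts to look and compute and a tool call to move; the robot and the scene stay as the last step left them, time stands still between calls to the robot, and variables do not carry over. Pictures are saved under pics/ and viewed, about 12 in all and at most 16, crops included, and the job is handed in when it is done.

Besides the shell and the picture viewer there is one more tool, called after "Emit:" as name(argument=value, ...) on one line, values as JSON. arm_command: Moves the arm, as the interface text tells. Shifts and turns lie within -1 to 1; 1 stands for 0.05 m of shift or 0.15 rad of turn. Its arguments: {"type":"object","properties":{"steps":{"type":"string"}},"required":["steps"]}

```bash
mkdir -p pics; ls; python3 - <<'E'
from cell import get_state, imaging
import cv2, numpy as np, pickle
s=get_state(); print(s['t'],s['position'],np.round(s['tool_rot'],3),s['opening'])
for n in('top','scene'):
    d=imaging.snapshot(n); pickle.dump(d,open(n+'0.pkl','wb')); cv2.imwrite(f'pics/{n}0.png',d['image'][:,:,::-1])
    print(n,d['fx'],d['fy'],d['cx'],d['cy'],d['dist_coeffs'],np.round(d['world_from_camera'],3))
E
```

```text
pics
0.0 [ 185.60762532 -543.67643478  237.84351392] [[-0.946 -0.     0.323]
 [-0.323  0.002 -0.946]
 [-0.    -1.    -0.002]] 88.16098403655737
top 612.2957549747088 612.2957549747088 324.4809830204541 238.11501804619772 [-0.16335518  0.          0.          0.          0.        ] [[-0.000000e+00 -9.930000e-01  1.190000e-01  3.063610e+02]
 [-1.000000e+00 -2.000000e-03 -1.600000e-02  2.786300e+01]
 [ 1.700000e-02 -1.190000e-01 -9.930000e-01  1.486882e+03]
 [ 0.000000e+00  0.000000e+00  0.000000e+00  1.000000e+00]]
scene 461.37442680465995 461.37442680465995 317.7521795762506 240.67686283055707 [0.02686943 0.         0.         0.         0.        ] [[-1.670000e-01  7.460000e-01 -6.450000e-01  1.161276e+03]
 [ 9.860000e-01  1.210000e-01 -1.160000e-01  1.299290e+02]
 [-9.000000e-03 -6.550000e-01 -7.550000e-01  8.844630e+02]
 [ 0.000000e+00  0.000000e+00  0.000000e+00  1.000000e+00]]
```

View pics/top0.png

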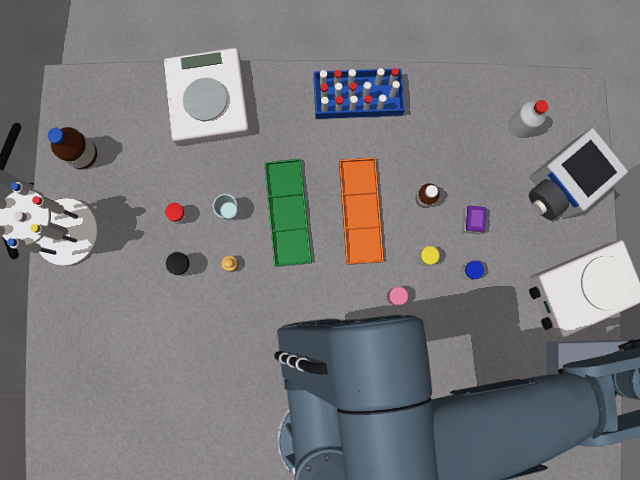

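View pics/scene0.png

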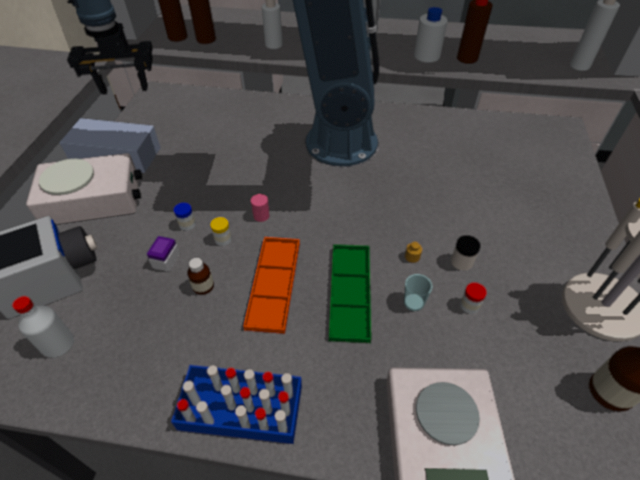

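```bash
cat >h.py <<'E'
import cv2, numpy as np
def ray(d,uv,z):
    K=np.array([[d['fx'],0,d['cx']],[0,d['fy'],d['cy']],[0,0,1]])
    p=cv2.undistortPoints(np.float64(uv).reshape(-1,1,2),K,np.array(d['dist_coeffs'])).reshape(-1,2)
    T=np.array(d['world_from_camera']); r=np.c_[p,np.ones(len(p))]@T[:3,:3].T; o=T[:3,3]
    return (o+r*((z-o[2])/r[:,2])[:,None])
def hsvmask(d,lo,hi): return cv2.inRange(cv2.cvtColor(d['image'],cv2.COLOR_RGB2HSV),lo,hi)
def blob(d,lo,hi,near=None,r=30):
    m=hsvmask(d,lo,hi)
    if near is not None:
        k=np.zeros_like(m); cv2.circle(k,near,r,255,-1); m&=k
    c=max(cv2.findContours(m,cv2.RETR_EXTERNAL,cv2.CHAIN_APPROX_NONE)[0],key=cv2.contourArea)
    return c
E
python3 - <<'E'
import pickle,numpy as np,cv2
from h import *
t=pickle.load(open('top0.pkl','rb')); s=pickle.load(open('scene0.pkl','rb'))
Q={'red':[(0,120,60),(8,255,255),60,(175,212),(475,292)],
'blue':[(112,150,60),(128,255,255),60,(474,270),(183,211)],
'violet':[(130,100,40),(150,255,255),56,(476,219),(162,247)],
'jar':[(0,0,0),(179,255,45),70,(177,263),(466,245)],
'cap':[(0,0,150),(179,40,255),90,(432,191),(196,265)],
'yellow':[(22,120,80),(34,255,255),60,(430,256),(220,225)],
'brass':[(10,100,60),(25,255,255),45,(230,263),(414,250)],
'beaker':[(85,25,60),(110,255,255),70,(226,207),(416,290)],
'pink':[(160,60,60),(179,255,255),60,(398,296),(260,207)]}
for k,(lo,hi,z,a,b) in Q.items():
    for n,d,near in(('top',t,a),('scene',s,b)):
        try:
            c=blob(d,lo,hi,near,20)
            (u,v),r=cv2.minEnclosingCircle(c); w=ray(d,(u,v),z)[0]
            rr=cv2.minAreaRect(ray(d,c.reshape(-1,2),z)[:,:2].astype(np.float32))
            print(k,n,np.round((u,v,r),1),np.round(w[:2],1),'rect',np.round(rr[0],1),np.round(rr[1],1),round(rr[2],1))
        except Exception as e: print(k,n,e)
for k,lo,hi,a,b in(('green',(55,120,30),(75,255,255),(288,212),(350,292)),('orange',(5,150,80),(18,255,255),(361,211),(272,284))):
    for n,d,near in(('top',t,a),('scene',s,b)):
        c=blob(d,lo,hi,near,70); w=ray(d,c.reshape(-1,2),18)[:,:2].astype(np.float32)
        rr=cv2.minAreaRect(w); print(k,n,np.round(rr[0],1),np.round(rr[1],1),round(rr[2],2))
im=t['image'][:,:,::-1]
cv2.imwrite('pics/crop.png',np.hstack([cv2.resize(im[170:290,140:260],None,fx=3.3,fy=3.3,interpolation=2),cv2.resize(im[180:300,380:500],None,fx=3.3,fy=3.3,interpolation=2)]))
E
```

```text
red top [174.  211.5   9.3] [541.  361.7] rect [540.8 361.9] [42.1 42.1] 56.8
red scene [475.3 291.6  10.8] [546.1 361.2] rect [545.6 361.2] [42.7 51. ] 72.4
blue top [474.1 269.4   9.3] [ 404.1 -349.9] rect [ 404.  -349.8] [43.8 40.4] 89.7
blue scene [182.1 209.    9.1] [ 408.  -351.2] rect [ 409.6 -349.2] [54.4 43. ] 38.8
violet top [475.8 218.3  14.6] [ 527.1 -358.7] rect [ 527.3 -358.2] [46.5 59.6] 84.5
violet scene [161.  248.   15.3] [ 535.3 -356.3] rect [ 534.1 -357.5] [50.4 66.6] 84.9
jar top [177.3 262.9  11.4] [417.9 347.9] rect [416.6 348.6] [49.2 52.3] 0.3
jar scene [467.4 245.7  11.9] [426.3 347.5] rect [425.1 347.8] [51.8 61.5] 88.5
cap top [431.3 190.7   6. ] [ 586.8 -245.4] rect [ 587.2 -245.8] [26.1 26.5] 88.6
cap scene [195.5 263.    5.9] [ 589.7 -245.3] rect [ 588.6 -246.6] [26.3 23.6] 52.9
yellow top [429.6 255.    9.5] [ 438.4 -243.7] rect [ 438.5 -243.5] [40.6 42.8] 89.0
yellow scene [219.  224.5   9.3] [ 444.5 -243.3] rect [ 445.4 -243.1] [55.1 43.8] 16.9
brass top [229.5 263.5   8.3] [419.  228.6] rect [419.1 228.6] [35.7 35.7] 0.9
brass scene [412.7 251.4  10.7] [442.1 227.4] rect [441.3 228.7] [36.3 65.6] 80.9
beaker top [225.7 206.6  13.2] [550.9 236.6] rect [552.5 238.3] [57.3 57.2] 0.0
beaker scene [416.  291.6  18.4] [574.1 235.1] rect [572.7 238.6] [55.5 94.9] 89.7
pink top [397.  295.5  10.6] [ 343.5 -165. ] rect [ 343.5 -165.1] [47.  44.3] 89.5
pink scene [259.8 207.2  14.5] [ 370.5 -159.7] rect [ 368.9 -160.5] [102.9  46.7] 18.0
green top [548.1  94.3] [257.3  88.9] 6.27
green scene [553.7  93.8] [264.2  89.2] 6.33
orange top [553.  -84.7] [257.6  90.2] 3.86
orange scene [558.7 -84.7] [267.2  92.9] 3.99
```

View pics/crop.png

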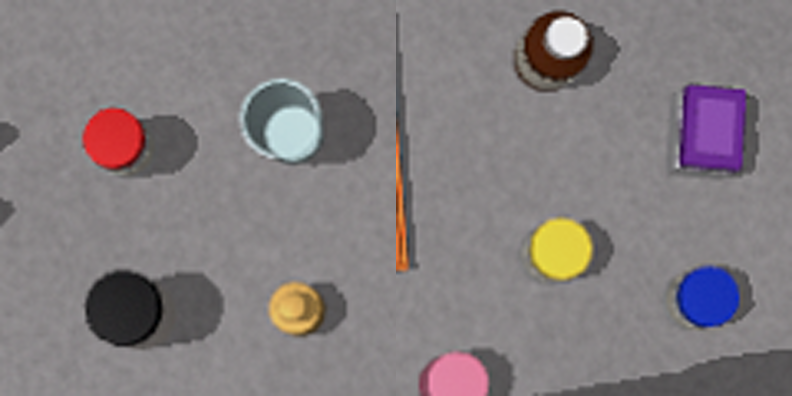

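The two views agree. The targets in the top image are red pot (174,212), black-lidded white jar (177,263), blue pot (474,269), violet box (476,218) and amber bottle (431,191). The blue and brown things at the edges and the tall bottles are larger lookalikes. The pink pot (397,296) and yellow pot (430,255) stay where they are. First target is the blue pot.

Emit:
arm_command(steps="0.62 0.55 0 0 0 -0.23 1;0.62 0.55 0 0 0 -0.23 1;0.62 0.55 0 0 0 -0.23 1;0.62 0.55 0 0 0 -0.23 1;0.62 0.55 0 0 0 -0.23 1;0.62 0.55 0 0 0 -0.23 1;0.62 0.55 0 0 0 -0.23 1;0 0 0 0 0 0 1")

```text
t: 0.9
position: [406.7, -342.0, 234.3]
tool_rot: [[-0.997, -0.002, 0.072], [-0.072, 0.007, -0.997], [0.001, -1.0, -0.007]]
ft_force: [-0.3, -0.2, 0.3]
opening: 88.0
```

Emit:
arm_command(steps="-0.03 -0.08 -0.9 0 0 0 1;-0.03 -0.08 -0.9 0 0 0 1;0 0 -0.9 0 0 0 1;0 0 0 0 0 0 1")

```text
t: 1.3
position: [403.9, -350.4, 97.2]
tool_rot: [[-0.997, 0.0, 0.078], [-0.078, 0.003, -0.997], [-0.001, -1.0, -0.003]]
ft_force: [-0.5, 1.3, -1.2]
opening: 88.4
```

```bash
cat >wr.py <<'E'
import sys,pickle,numpy as np,cv2
from h import *
from cell import imaging,get_state
def wrist(name):
    d=imaging.snapshot('wrist'); cv2.imwrite(f'pics/{name}.png',d['image'][:,:,::-1]); return d
E
python3 - <<'E'
from wr import *
d=wrist('w1'); s=get_state(); print(np.round(s['position'],1),np.round(d['world_from_camera'],2))
c=blob(d,(112,150,60),(128,255,255)); (u,v),r=cv2.minEnclosingCircle(c); print(u,v,r,ray(d,(u,v),60))
E
```

```text
[ 405.4 -352.5  100.6] [[ 8.0000e-02 -9.6000e-01 -2.6000e-01  4.6979e+02]
 [-1.0000e+00 -8.0000e-02 -2.0000e-02 -3.4596e+02]
 [-0.0000e+00  2.6000e-01 -9.7000e-01  2.4219e+02]
 [ 0.0000e+00  0.0000e+00  0.0000e+00  1.0000e+00]]
324.7662048339844 267.4361877441406 45.8619270324707 [[ 408.76680495 -352.07508492   60.        ]]
```

View pics/w1.png

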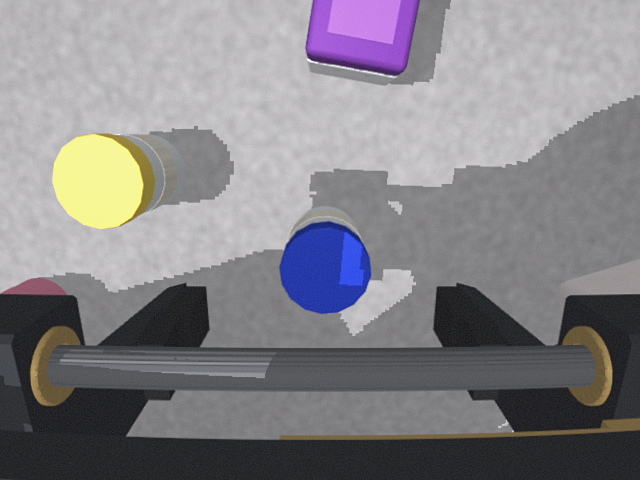

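The wrist view shows the blue lid at (325,267), centred between the fingers. Its estimate is x≈408 against 404 from the top view, so I take 406.

Emit:
arm_command(steps="0.02 0 -0.8 0 0 0 1;0 0 -0.77 0 0 0 1;0 0 0 0 0 0 1;0 0 0 0 0 0 0;0 0 0 0 0 0 0;0 0 0 0 0 0 0;0 0 0 0 0 0 0;0 0 0 0 0 0 0;0 0 0 0 0 0 0")

```text
t: 2.25
position: [414.2, -366.1, 41.3]
tool_rot: [[-0.997, 0.021, 0.077], [-0.077, -0.026, -0.997], [-0.019, -0.999, 0.027]]
ft_force: [0.5, -0.3, -0.4]
opening: 44.5
```

```bash
python3 - <<'E'
from wr import *
for i in range(6):
    s=get_state(); print(s['t'],np.round(s['position'],1),np.round(s['joints'],2),np.round(s['opening'],1),np.round(s['ft_force'],1)); d=wrist('w2')
E
```

```text
2.25 [ 414.2 -366.1   41.3] [-53.82  21.5  104.03   0.11  52.57  31.69] 44.5 [ 0.5 -0.3 -0.4]
2.3 [ 414.2 -366.1   41.2] [-53.82  21.51 104.03   0.11  52.56  31.7 ] 44.3 [-0.5 -1.1 -0.9]
2.35 [ 414.1 -365.9   40.9] [-53.82  21.53 104.04   0.11  52.55  31.69] 44.5 [ 0.7 -0.7 -0.3]
2.4 [ 414.1 -365.9   40.7] [-53.83  21.55 104.04   0.11  52.54  31.69] 44.5 [ 0.1 -0.5  1. ]
2.45 [ 414.1 -365.9   40.7] [-53.83  21.55 104.03   0.11  52.55  31.69] 44.5 [0.3 0.1 3. ]
2.5 [ 414.1 -365.9   40.7] [-53.83  21.56 104.03   0.12  52.55  31.7 ] 44.1 [-0.1  0.1  2.7]
```

View pics/w2.png

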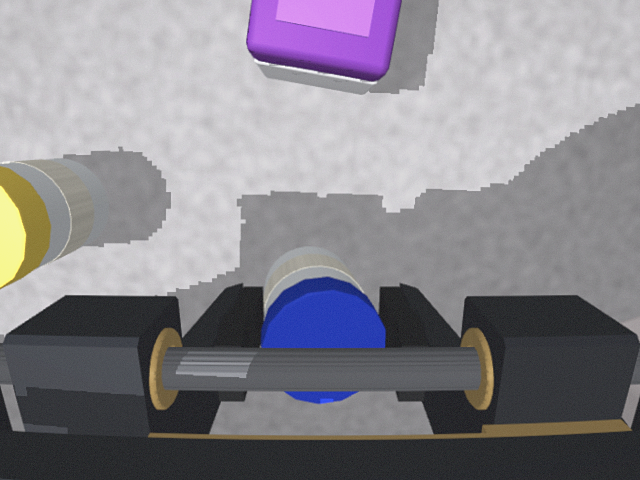

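```bash
python3 - <<'E'
from wr import *
d=wrist('w3'); T=d['world_from_camera']
c=blob(d,(112,150,60),(128,255,255)); x,y,w,h=cv2.boundingRect(c); print(x,y,w,h)
K=np.array([[d['fx'],0,d['cx']],[0,d['fy'],d['cy']],[0,0,1]])
for uv in [(322,285),(322,310),(322,330),(290,330),(355,330),(322,258),(322,220),(400,120)]:
    z=d['z_map'][uv[1],uv[0]]; p=cv2.undistortPoints(np.float64([[uv]]),K,np.array(d['dist_coeffs']))[0,0]
    print(uv,z,np.round(T[:3,:3]@np.array([p[0]*z,p[1]*z,z])+T[:3,3],1))
E
```

```text
260 277 126 71
(322, 285) 138.3711 [ 429.9 -365.    56.1]
(322, 310) 134.74495 [ 423.1 -365.3   61.5]
(322, 330) 136.70091 [ 415.8 -365.9   61.3]
(290, 330) 136.36328 [ 415.2 -355.2   61.3]
(355, 330) 139.0959 [ 415.6 -377.3   59.4]
(322, 258) 172.9431 [ 429.1 -366.1   20.7]
(322, 220) 191.5448 [ 441.2 -365.8   -1.4]
(400, 120) 181.7387 [ 489.1 -397.2   -1.6]
```

Zero rows drift by about (+1.4, −2.5, +3.3) mm each, so I'll reopen and compensate. The pot is still upright on the bench.

Emit:
arm_command(steps="-0.025 0.045 -0.065 0.03 0.023 0 1;-0.025 0.045 -0.065 0.03 0.023 0 1;-0.025 0.045 -0.065 0.03 0.023 0 1;-0.025 0.045 -0.065 0.03 0.023 0 1")

```text
t: 3.0
position: [408.2, -355.7, 26.0]
tool_rot: [[-0.997, 0.005, 0.077], [-0.077, -0.005, -0.997], [-0.004, -1.0, 0.005]]
ft_force: [0.0, 0.1, -0.1]
opening: 74.4
```

Emit:
arm_command(steps="0 -0.2 0 0 0 0 1;0 0 -0.12 0 0 0 1;0 0 0 0 0 0 1")

```text
t: 3.3
position: [407.6, -365.7, 18.3]
tool_rot: [[-0.997, 0.003, 0.077], [-0.077, -0.003, -0.997], [-0.003, -1.0, 0.003]]
ft_force: [0.1, 0.5, 0.4]
opening: 88.2
```

Emit:
arm_command(steps="0 0 0 0 0 0 0;0 0 0 0 0 0 0;0 0 0 0 0 0 0")

```text
t: 3.6
position: [407.6, -366.1, 18.2]
tool_rot: [[-0.997, 0.003, 0.076], [-0.076, -0.003, -0.997], [-0.003, -1.0, 0.003]]
ft_force: [0.9, -0.7, 0.6]
opening: 66.5
```

Emit:
arm_command(steps="0 0 0 0 0 0 0;0 0 0 0 0 0 0")

```text
t: 3.8
position: [407.7, -366.0, 18.4]
tool_rot: [[-0.997, 0.004, 0.077], [-0.077, -0.003, -0.997], [-0.003, -1.0, 0.003]]
ft_force: [0.2, 0.0, -0.9]
opening: 50.3
```

Emit:
arm_command(steps="0 0 0 0 0 0 0;0 0 0 0 0 0 0;0 0 0.3 0 0 0 0;0 0 0.6 0 0 0 0;0 0 0.6 0 0 0 0;0 0 0.2 0 0 0 0")

```text
t: 4.4
position: [406.4, -364.0, 106.4]
tool_rot: [[-0.997, 0.001, 0.077], [-0.077, 0.001, -0.997], [-0.001, -1.0, -0.001]]
ft_force: [-0.7, -0.3, -1.4]
opening: 43.3
```

Emit:
arm_command(steps="0.1 0.4 0 0 0 0 0;0.2 0.9 0 0 0 0 0;0.2 0.9 0 0 0 0 0;0.2 0.9 0 0 0 0 0;0.2 0.9 0 0 0 0 0;0.2 0.8 0 0 0 0 0;0.1 0.4 0 0 0 0 0;0.05 0.2 0 0 0 0 0;0 0 0 0 0 0 0;0 0 0 0 0 0 0")

```text
t: 5.4
position: [470.1, -88.3, 111.9]
tool_rot: [[-0.997, 0.008, 0.073], [-0.073, -0.008, -0.997], [-0.008, -1.0, 0.009]]
ft_force: [0.3, -0.3, -1.3]
opening: 43.2
```

Emit:
arm_command(steps="0 -0.03 -0.6 0 0 0 0;0 0 -0.6 0 0 0 0;0 0 -0.3 0 0 0 0;0 0 -0.15 0 0 0 0;0 0 0 0 0 0 0;0 0 0 0 0 0 0")

```text
t: 6.0
position: [471.3, -98.1, 28.5]
tool_rot: [[-0.998, 0.013, 0.065], [-0.065, -0.012, -0.998], [-0.012, -1.0, 0.013]]
ft_force: [0.4, -0.0, -0.6]
opening: 43.4
```

Emit:
arm_command(steps="0 0.14 0 0 0 0 0;0 0 -0.1 0.05 0.05 0 0;0 0 0 0 0 0 0;0 0 0 0 0 0 0")

```text
t: 6.4
position: [473.4, -91.7, 25.8]
tool_rot: [[-0.998, 0.009, 0.064], [-0.064, -0.006, -0.998], [-0.009, -1.0, 0.007]]
ft_force: [0.3, -0.0, -0.5]
opening: 43.4
```

Emit:
arm_command(steps="-0.05 0 -0.06 0.03 0.05 0 0;0 0 0 0 0 0 0")

```text
t: 6.6
position: [471.0, -91.6, 23.0]
tool_rot: [[-0.998, 0.002, 0.065], [-0.065, -0.002, -0.998], [-0.002, -1.0, 0.002]]
ft_force: [-0.6, 0.6, -0.0]
opening: 42.9
```

Emit:
arm_command(steps="0 0 0 0 0 0 1;0 0 0 0 0 0 1;0 0 0 0 0 0 1;0 0 0 0 0 0 1")

```text
t: 7.0
position: [471.2, -91.8, 23.2]
tool_rot: [[-0.998, 0.002, 0.065], [-0.065, -0.002, -0.998], [-0.002, -1.0, 0.002]]
ft_force: [0.1, 0.9, -0.1]
opening: 73.3
```

Emit:
arm_command(steps="0 0 0.1 0 0 0 1;0 0 0.5 0 0 0 1;0 0 0.8 0 0 0 1;0.1 -0.4 0.4 0 0 -0.1 1;0.2 -0.9 0 0 0 -0.2 1;0.2 -0.9 0 0 0 -0.2 1;0.2 -0.9 0 0 0 -0.2 1;0.2 -0.9 0 0 0 -0.2 1;0.2 -0.8 0 0 0 -0.1 1;0.1 -0.4 0 0 0 0 1;0.05 -0.2 0 0 0 0 1;0 0 0 0 0 0 1")

```text
t: 8.2
position: [533.7, -372.1, 122.0]
tool_rot: [[-0.996, 0.005, -0.088], [0.088, -0.005, -0.996], [-0.005, -1.0, 0.004]]
ft_force: [-0.5, -0.2, -1.0]
opening: 88.1
```

```bash
python3 - <<'E'
from wr import *
d=wrist('w4'); s=get_state(); print(np.round(s['position'],1),np.round(s['tool_rot'],3))
c=blob(d,(130,100,40),(150,255,255)); print(cv2.boundingRect(c)); rr=cv2.minAreaRect(ray(d,c.reshape(-1,2),56)[:,:2].astype(np.float32)); print(rr)
d=imaging.snapshot('top'); c=blob(d,(112,150,60),(128,255,255),(370,245),40); print(ray(d,cv2.minEnclosingCircle(c)[0],64))
E
```

```text
[ 533.5 -371.1  121.9] [[-0.996  0.004 -0.088]
 [ 0.088 -0.004 -0.996]
 [-0.005 -1.     0.004]]
(258, 209, 83, 107)
((532.106201171875, -360.9537048339844), (43.68421173095703, 60.21074676513672), 84.83401489257812)
[[468.8933348  -90.81117508  64.        ]]
```

View pics/w4.png

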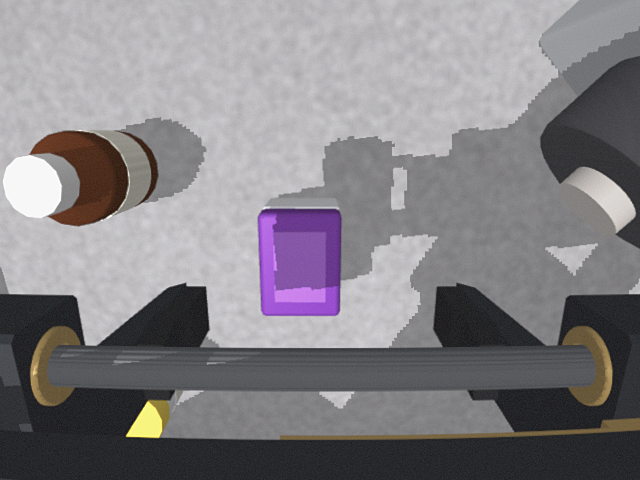

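The violet box spans (258..341, 209..316) and is square to the jaws. Fused position is (530,−360).

Emit:
arm_command(steps="-0.06 0.22 -0.3 0 0 0 1;0 0 -0.7 0 0 0 1;0 0 -0.6 0 0 0 1;0 0 -0.3 0 0 0 1;0 0 -0.1 0 0 0 1;0 0 0 0 0 0 1")

```text
t: 8.9
position: [531.4, -350.2, 21.8]
tool_rot: [[-0.997, 0.005, -0.078], [0.078, -0.004, -0.997], [-0.005, -1.0, 0.003]]
ft_force: [0.0, 0.8, 0.4]
opening: 88.3
```

Emit:
arm_command(steps="0 -0.18 -0.06 0 0 -0.05 1;0 0 0 0 0 0 1;0 0 0 0 0 0 0;0 0 0 0 0 0 0;0 0 0 0 0 0 0;0 0 0 0 0 0 0;0 0 0 0 0 0 0;0 0 0 0 0 0 0;0 0 0 0 0 0 0")

```text
t: 9.8
position: [534.1, -362.7, 24.3]
tool_rot: [[-0.996, 0.011, -0.087], [0.087, -0.01, -0.996], [-0.012, -1.0, 0.009]]
ft_force: [0.2, 0.6, -0.2]
opening: 44.8
```

Emit:
arm_command(steps="0 0 0 0 0 0 0;0 0 0.3 0 0 0 0;0 0 0.7 0 0 0 0;0 0 0.8 0 0 0 0;0 0 0.6 0 0 0 0;0 0 0.3 0 0 0 0;0 0 0 0 0 0 0")

```text
t: 10.5
position: [532.4, -360.7, 167.2]
tool_rot: [[-0.996, 0.009, -0.087], [0.086, -0.008, -0.996], [-0.01, -1.0, 0.007]]
ft_force: [-0.4, 0.1, -1.3]
opening: 44.7
```

Emit:
arm_command(steps="0.1 0.4 0 0 0 0.1 0;0.3 0.9 0 0 0 0.2 0;0.3 0.9 0 0 0 0.2 0;0.3 0.9 0 0 0 0.2 0;0.3 0.9 0 0 0 0.2 0;0.3 0.8 0 0 0 0.1 0;0.2 0.4 0 0 0 0 0;0.1 0.2 0 0 0 0 0;0 0 0 0 0 0 0;0 0 0 0 0 0 0")

```text
t: 11.5
position: [621.9, -71.2, 158.0]
tool_rot: [[-0.997, -0.004, 0.073], [-0.073, 0.001, -0.997], [0.003, -1.0, -0.001]]
ft_force: [0.5, -0.0, -0.5]
opening: 45.1
```

Emit:
arm_command(steps="0.17 -0.08 -0.3 0 0 0 0;0.17 -0.08 -0.7 0 0 0 0;0 0 -0.7 0 0 0 0;0 0 -0.4 0 0 0 0;0 0 -0.15 0 0 0 0;0 0 0 0 0 0 0;0 0 0 0 0 0 0")

```text
t: 12.2
position: [637.3, -90.1, 43.2]
tool_rot: [[-0.998, -0.002, 0.062], [-0.062, -0.002, -0.998], [0.002, -1.0, 0.002]]
ft_force: [0.5, -0.8, -1.0]
opening: 44.7
```

Emit:
arm_command(steps="0.02 0.2 -0.1 0 0 0 0;0 0 -0.1 0 0 0 0;0 0 -0.08 0 0 0 0;0 0 0 0 0 0 0")

```text
t: 12.6
position: [641.0, -80.1, 32.3]
tool_rot: [[-0.998, 0.004, 0.061], [-0.061, -0.004, -0.998], [-0.004, -1.0, 0.004]]
ft_force: [0.3, -0.2, -0.4]
opening: 44.6
```

Emit:
arm_command(steps="-0.03 0 -0.08 0 0 0 0;0 0 0 0 0 0 0")

```text
t: 12.8
position: [640.2, -80.1, 28.9]
tool_rot: [[-0.998, 0.006, 0.062], [-0.062, -0.004, -0.998], [-0.006, -1.0, 0.005]]
ft_force: [0.8, -0.8, -0.9]
opening: 44.6
```

Emit:
arm_command(steps="0 0 0 0 0 0 1;0 0 0 0 0 0 1;0 0 0 0 0 0 1;0 0 0 0 0 0 1")

```text
t: 13.2
position: [640.5, -80.3, 29.4]
tool_rot: [[-0.998, 0.007, 0.062], [-0.062, -0.004, -0.998], [-0.006, -1.0, 0.005]]
ft_force: [-0.3, 0.1, -0.8]
opening: 74.3
```

Emit:
arm_command(steps="0 0 0.2 0 0 0 1;0 0 0.6 0 0 0 1;0 0 0.9 0 0 0 1;0 0 0.8 0 0 0 1;-0.15 -0.5 0.3 0 0 0 1;-0.25 -0.8 0 0 0 0 1;-0.25 -0.8 0 0 0 0 1;-0.2 -0.6 0 0 0 0 1;-0.15 -0.4 0 0 0 0 1;0 -0.15 0 0 0 0 1;0 0 0 0 0 0 1;0 0 0 0 0 0 1")

```text
t: 14.4
position: [588.7, -247.0, 185.2]
tool_rot: [[-0.998, 0.014, 0.065], [-0.065, -0.009, -0.998], [-0.014, -1.0, 0.01]]
ft_force: [-0.6, 0.1, 0.0]
opening: 88.0
```

```bash
python3 - <<'E'
from wr import *
d=wrist('w5'); s=get_state(); print(np.round(s['position'],1),np.round(s['tool_rot'],3))
c=blob(d,(0,0,190),(179,30,255),(320,270),110); print(cv2.boundingRect(c)); print(ray(d,cv2.minEnclosingCircle(c)[0],90))
E
```

```text
[ 588.9 -246.8  185.2] [[-0.998  0.014  0.065]
 [-0.065 -0.009 -0.998]
 [-0.014 -1.     0.01 ]]
(295, 223, 46, 44)
[[ 590.00325744 -246.09865488   90.        ]]
```

View pics/w5.png

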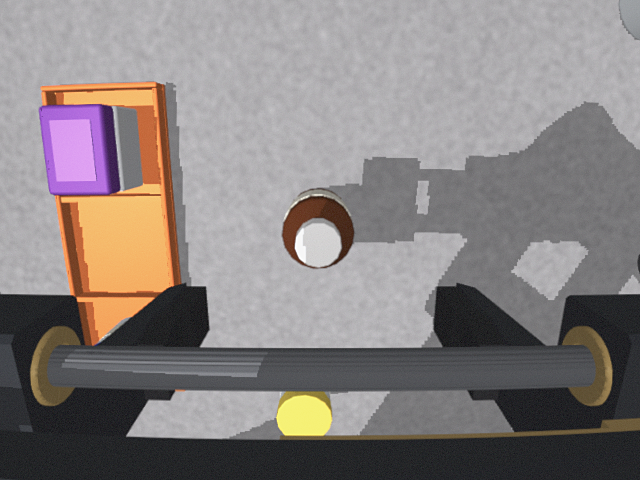

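The bottle is at (318,230) with its cap at (318,245), centred in the jaws. The violet box sits in the far orange compartment. Descending.

Emit:
arm_command(steps="0 0 -0.3 0.06 0.09 0 1;0 0 -0.7 0 0 0 1;0 0 -0.8 0 0 0 1;0 0 -0.6 0 0 0 1;0 0 -0.3 0 0 0 1;0 0 -0.1 0 0 0 1;0 0 0 0 0 0 1;0 0 0 0 0 0 1")

```text
t: 15.25
position: [590.8, -238.7, 37.5]
tool_rot: [[-0.997, -0.002, 0.075], [-0.075, 0.003, -0.997], [0.002, -1.0, -0.003]]
ft_force: [-0.3, -0.6, -0.4]
opening: 87.7
```

Emit:
arm_command(steps="-0.02 -0.15 -0.07 0 0 0 1;0 0 0 0 0 0 1;0 0 0 0 0 0 0;0 0 0 0 0 0 0;0 0 0 0 0 0 0;0 0 0 0 0 0 0;0 0 0 0 0 0 0;0 0 0 0 0 0 0")

```text
t: 16.05
position: [593.0, -249.2, 39.6]
tool_rot: [[-0.997, 0.006, 0.074], [-0.074, -0.002, -0.997], [-0.006, -1.0, 0.003]]
ft_force: [-1.0, -0.3, -2.1]
opening: 48.7
```

Emit:
arm_command(steps="0 0 0 0 0 0 0;0 0 0.2 0 0 0 0;0 0 0.6 0 0 0 0;0 0 0.7 0 0 0 0;0 0 0.4 0 0 0 0;0 0 0.2 0 0 0 0;0 0 0 0 0 0 0")

```text
t: 16.75
position: [590.7, -247.5, 148.1]
tool_rot: [[-0.997, 0.002, 0.075], [-0.075, 0.001, -0.997], [-0.002, -1.0, -0.001]]
ft_force: [0.7, -0.1, -0.5]
opening: 49.1
```

Emit:
arm_command(steps="0 0.4 0 0 0 0 0;0.1 0.8 0 0 0 0.05 0;0.1 0.9 0 0 0 0.05 0;0.1 0.9 0 0 0 0.05 0;0.1 0.9 0 0 0 0.05 0;0.1 0.9 0 0 0 0.05 0;0.1 0.9 0 0 0 0 0;0.1 0.7 0 0 0 0 0;0.1 0.4 0 0 0 0 0;0 0.2 0 0 0 0 0;0 0 0 0 0 0 0;0 0 0 0 0 0 0")

```text
t: 17.95
position: [614.9, 126.8, 130.6]
tool_rot: [[-0.993, -0.026, 0.114], [-0.114, 0.007, -0.993], [0.025, -1.0, -0.01]]
ft_force: [-0.4, -0.2, -1.3]
opening: 49.3
```

Emit:
arm_command(steps="0.18 -0.23 0 -0.02 -0.08 0 0;0.18 -0.23 -0.2 -0.02 -0.08 0 0;0 0 -0.6 0 0 0 0;0 0 -0.4 0 0 0 0;0 0 -0.2 0 0 0 0;0 0 0 0 0 0 0;0 0 0 0 0 0 0")

```text
t: 18.65
position: [637.4, 89.7, 57.2]
tool_rot: [[-0.995, 0.005, 0.102], [-0.102, -0.003, -0.995], [-0.004, -1.0, 0.003]]
ft_force: [-0.5, 0.1, -2.2]
opening: 48.9
```

Emit:
arm_command(steps="-0.05 0.27 -0.1 0 0 0 0;0 0 -0.08 0 0 0 0;0 0 0 0 0 0 0;0 0 0 0 0 0 0")

```text
t: 19.05
position: [636.6, 104.5, 50.3]
tool_rot: [[-0.995, 0.009, 0.102], [-0.103, -0.003, -0.995], [-0.009, -1.0, 0.004]]
ft_force: [-0.2, 0.0, -0.9]
opening: 49.0
```

Emit:
arm_command(steps="-0.04 0 -0.13 0.02 0.04 0 0;0 0 0 0 0 0 0")

```text
t: 19.25
position: [634.9, 104.9, 44.2]
tool_rot: [[-0.995, 0.004, 0.103], [-0.103, 0.001, -0.995], [-0.004, -1.0, -0.0]]
ft_force: [0.7, -0.6, -1.5]
opening: 49.0
```

Emit:
arm_command(steps="0 0 0 0 0 0 0")

```text
t: 19.35
position: [635.1, 104.9, 44.2]
tool_rot: [[-0.995, 0.005, 0.103], [-0.103, 0.001, -0.995], [-0.005, -1.0, -0.0]]
ft_force: [0.3, -0.8, -0.8]
opening: 48.8
```

Emit:
arm_command(steps="0 0 0 0 0 0 1;0 0 0 0 0 0 1;0 0 0 0 0 0 1;0 0 0 0 0 0 1;0 0 0.2 0 0 0 1;0 0 0.6 0 0 0 1;0 0 0.8 0 0 0 1;0 0 0.6 0 0 0 1;0 0 0.3 0 0 0 1;0 0 0 0 0 0 1")

```text
t: 20.35
position: [634.6, 104.5, 176.8]
tool_rot: [[-0.995, 0.006, 0.103], [-0.103, 0.001, -0.995], [-0.006, -1.0, 0.0]]
ft_force: [-0.1, -0.1, 0.5]
opening: 87.9
```

Emit:
arm_command(steps="-0.1 0.4 0 0 0 0 1;-0.3 0.8 0 0 0 0 1;-0.3 0.8 0 0 0 0 1;-0.3 0.8 0 0 0 0 1;-0.3 0.8 0 0 0 0 1;-0.3 0.8 0 0 0 0 1;-0.2 0.4 0 0 0 0 1;-0.1 0.2 0 0 0 0 1;0 0 0 0 0 0 1;0 0 0 0 0 0 1")

```text
t: 21.35
position: [529.8, 358.4, 162.7]
tool_rot: [[-0.995, -0.01, 0.098], [-0.098, -0.006, -0.995], [0.01, -1.0, 0.005]]
ft_force: [-0.7, -0.4, -0.3]
opening: 88.2
```

```bash
python3 - <<'E'
from wr import *
d=wrist('w6'); s=get_state(); print(np.round(s['position'],1),np.round(s['tool_rot'],3))
c=blob(d,(0,120,60),(8,255,255),(320,270),150); print(cv2.boundingRect(c)); print(ray(d,cv2.minEnclosingCircle(c)[0],60))
d=imaging.snapshot('top'); cv2.imwrite('pics/t6.png',d['image'][60:340,120:540,::-1])
c=blob(d,(0,0,150),(179,40,255),(280,175),25); print('cap',cv2.boundingRect(c),ray(d,cv2.minEnclosingCircle(c)[0],94))
E
```

```text
[529.9 358.2 162.7] [[-0.995 -0.01   0.098]
 [-0.098 -0.006 -0.995]
 [ 0.01  -1.     0.005]]
(280, 181, 70, 70)
[[544.49521516 362.88563476  60.        ]]
cap (276, 166, 12, 12) [[629.83145867 104.80543713  94.        ]]
```

View pics/w6.png

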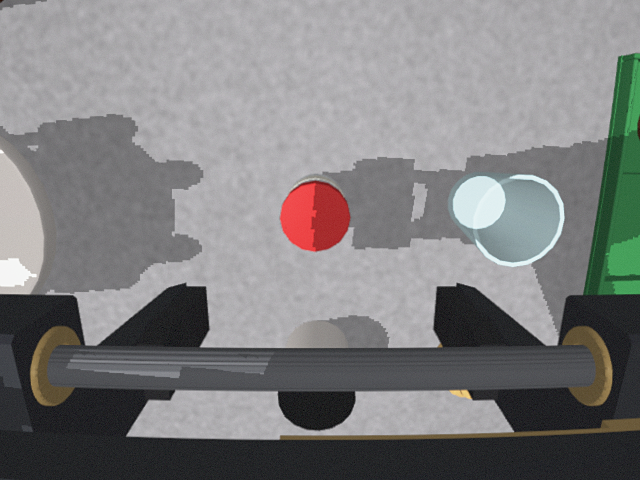

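The red pot is at (315,216), the beaker is clear to the right at (518,220), and the bottle cap reads in place. Descending on the red pot.

Emit:
arm_command(steps="0.13 0.04 -0.3 0.04 -0.07 0 1;0.13 0.04 -0.6 0 0 0 1;0 0 -0.8 0 0 0 1;0 0 -0.5 0 0 0 1;0 0 -0.25 0 0 0 1;0 0 -0.1 0 0 0 1;0 0 0 0 0 0 1;0 0 0 0 0 0 1")

```text
t: 22.25
position: [552.4, 354.1, 36.2]
tool_rot: [[-0.996, 0.011, 0.084], [-0.084, 0.003, -0.996], [-0.011, -1.0, -0.002]]
ft_force: [-0.0, -0.1, 0.1]
opening: 88.0
```

Emit:
arm_command(steps="-0.18 0.15 -0.15 -0.02 0.07 0 1;0 0 -0.12 0 0 0 1;0 0 0 0 0 0 1;0 0 0 0 0 0 1")

```text
t: 22.65
position: [544.7, 363.8, 25.5]
tool_rot: [[-0.996, 0.005, 0.085], [-0.085, 0.002, -0.996], [-0.005, -1.0, -0.002]]
ft_force: [0.8, 0.5, -0.4]
opening: 87.8
```

Emit:
arm_command(steps="-0.02 -0.02 -0.12 0 0 0 1;0 0 0 0 0 0 1;0 0 0 0 0 0 0;0 0 0 0 0 0 0;0 0 0 0 0 0 0;0 0 0 0 0 0 0;0 0 0 0 0 0 0;0 0 0 0 0 0 0;0 0 0 0 0 0 0")

```text
t: 23.55
position: [544.1, 362.8, 19.6]
tool_rot: [[-0.996, 0.006, 0.085], [-0.085, 0.002, -0.996], [-0.006, -1.0, -0.002]]
ft_force: [0.6, -0.8, -1.4]
opening: 43.1
```

Emit:
arm_command(steps="0 0 0 0 0 0 0;0 0 0.3 0 0 0 0;0 0 0.7 0 0 0 0;0 0 0.7 0 0 0 0;0 0 0.4 0 0 0 0;0 0 0.2 0 0 0 0;0 0 0 0 0 0 0")

```text
t: 24.25
position: [542.7, 362.2, 142.0]
tool_rot: [[-0.996, 0.005, 0.085], [-0.085, 0.002, -0.996], [-0.006, -1.0, -0.002]]
ft_force: [0.4, 0.3, 0.1]
opening: 43.3
```

Emit:
arm_command(steps="-0.1 -0.4 0 0 0 0 0;-0.2 -0.8 0 0 0 0 0;-0.25 -0.9 0 0 0 0 0;-0.25 -0.9 0 0 0 0 0;-0.25 -0.9 0 0 0 0 0;-0.25 -0.8 0 0 0 0 0;-0.15 -0.4 0 0 0 0 0;-0.1 -0.2 0 0 0 0 0;0 0 0 0 0 0 0;0 0 0 0 0 0 0")

```text
t: 25.25
position: [455.7, 89.9, 134.2]
tool_rot: [[-0.996, -0.005, 0.087], [-0.087, 0.003, -0.996], [0.004, -1.0, -0.003]]
ft_force: [0.5, -0.7, -1.3]
opening: 43.2
```

Emit:
arm_command(steps="0.15 -0.05 -0.3 0 0 0 0;0 0 -0.6 0 0 0 0;0 0 -0.6 0 0 0 0;0 0 -0.3 0 0 0 0;0 0 -0.1 0 0 0 0;0 0 0 0 0 0 0;0 0 0 0 0 0 0")

```text
t: 25.95
position: [467.5, 94.7, 36.9]
tool_rot: [[-0.995, 0.0, 0.096], [-0.096, 0.004, -0.995], [-0.001, -1.0, -0.004]]
ft_force: [0.0, -0.2, -1.0]
opening: 43.1
```

Emit:
arm_command(steps="-0.02 -0.19 -0.1 0 0 0 0;0 0 -0.1 0 0 0 0;0 0 0 0 0 0 0;0 0 0 0 0 0 0")

```text
t: 26.35
position: [468.8, 84.5, 28.6]
tool_rot: [[-0.995, 0.005, 0.097], [-0.097, 0.004, -0.995], [-0.006, -1.0, -0.003]]
ft_force: [0.3, -1.0, -0.8]
opening: 43.5
```

Emit:
arm_command(steps="-0.05 0 -0.1 -0.02 0.03 0 0;0 0 0 0 0 0 0;0 0 0 0 0 0 0")

```text
t: 26.65
position: [466.9, 84.2, 23.9]
tool_rot: [[-0.995, 0.002, 0.096], [-0.096, 0.0, -0.995], [-0.002, -1.0, -0.0]]
ft_force: [0.3, -0.8, -0.8]
opening: 42.8
```

Emit:
arm_command(steps="0 0 0 0 0 0 1;0 0 0 0 0 0 1;0 0 0 0 0 0 1;0 0 0 0 0 0 1;0 0 0.2 0 0 0 1;0 0 0.6 0 0 0 1;0 0 0.8 0 0 0 1;0 0 0.6 0 0 0 1;0 0 0.3 0 0 0 1;0 0 0 0 0 0 1")

```text
t: 27.65
position: [465.3, 84.6, 156.4]
tool_rot: [[-0.995, 0.002, 0.097], [-0.097, 0.001, -0.995], [-0.002, -1.0, -0.0]]
ft_force: [0.4, -1.3, 0.3]
opening: 88.2
```

Emit:
arm_command(steps="0 0.4 0 0 0 0 1;-0.15 0.8 0 0 0 0 1;-0.15 0.9 0 0 0 0 1;-0.15 0.9 0 0 0 0 1;-0.15 0.9 0 0 0 0 1;-0.15 0.8 0 0 0 0 1;-0.1 0.4 0 0 0 0 1;0 0.2 0 0 0 0 1;0 0 0 0 0 0 1;0 0 0 0 0 0 1")

```text
t: 28.65
position: [417.6, 356.2, 151.5]
tool_rot: [[-0.996, -0.002, 0.093], [-0.093, -0.004, -0.996], [0.002, -1.0, 0.003]]
ft_force: [-0.3, 0.1, -0.2]
opening: 88.1
```

```bash
python3 - <<'E'
from wr import *
d=wrist('w7'); s=get_state(); print(np.round(s['position'],1),np.round(s['tool_rot'],3))
c=blob(d,(0,0,0),(179,255,40),(320,240),70); print(cv2.boundingRect(c)); print(ray(d,cv2.minEnclosingCircle(c)[0],70))
d=imaging.snapshot('top'); c=blob(d,(0,120,60),(8,255,255),(295,245),30); print('red',ray(d,cv2.minEnclosingCircle(c)[0],64))
E
```

```text
[417.7 356.  151.5] [[-0.996 -0.002  0.092]
 [-0.092 -0.004 -0.996]
 [ 0.002 -1.     0.003]]
(288, 199, 89, 91)
[[421.77685735 350.15370818  70.        ]]
red [[463.58379966  83.77120701  64.        ]]
```

View pics/w7.png

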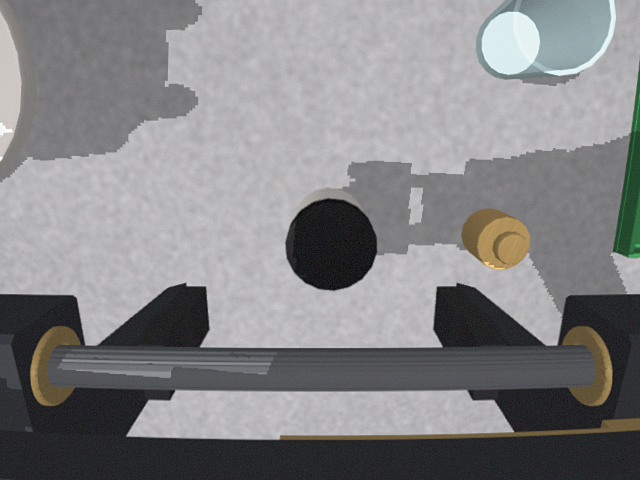

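Jar lid at (332,244); brass weight at (500,240) is clear of the right finger. The red pot reads centred in its compartment.

Emit:
arm_command(steps="0.03 -0.05 -0.3 0 0 0 1;0 0 -0.5 0 0 0 1;0 0 -0.3 0 0 0 1;0 0 -0.1 0 0 0 1;0 0 0 0 0 0 1;0 0 0 0 0 0 1")

```text
t: 29.35
position: [423.6, 347.7, 92.1]
tool_rot: [[-0.997, 0.002, 0.082], [-0.082, -0.003, -0.997], [-0.002, -1.0, 0.003]]
ft_force: [-0.1, 0.2, -0.3]
opening: 88.3
```

Emit:
arm_command(steps="-0.06 0.06 -0.2 0 0 0 1;0 0.03 -0.5 0 0 0 1;0 0.03 -0.4 0 0 0 1;0 0 -0.2 0 0 0 1;0 0 -0.1 0 0 0 1;0 0 0 0 0 0 1;0 0 0 0 0 0 1")

```text
t: 30.05
position: [423.1, 356.0, 23.3]
tool_rot: [[-0.997, 0.01, 0.082], [-0.082, 0.002, -0.997], [-0.01, -1.0, -0.001]]
ft_force: [-0.1, -0.5, 0.1]
opening: 87.7
```

Emit:
arm_command(steps="-0.05 -0.12 0 0 0.06 0 1;0 0 0 0 0 0 1;0 0 0 0 0 0 0;0 0 0 0 0 0 0;0 0 0 0 0 0 0;0 0 0 0 0 0 0;0 0 0 0 0 0 0;0 0 0 0 0 0 0")

```text
t: 30.85
position: [422.3, 350.3, 26.2]
tool_rot: [[-0.997, 0.005, 0.082], [-0.082, 0.004, -0.997], [-0.005, -1.0, -0.004]]
ft_force: [-0.4, -0.2, 0.0]
opening: 53.4
```

Emit:
arm_command(steps="0 0 0 0 0 0 0;0 0 0.3 0 0 0 0;0 0 0.7 0 0 0 0;0 0 0.8 0 0 0 0;0 0 0.6 0 0 0 0;0 0 0.3 0 0 0 0;0 0 0 0 0 0 0")

```text
t: 31.55
position: [419.6, 349.1, 168.8]
tool_rot: [[-0.997, 0.001, 0.082], [-0.082, 0.003, -0.997], [-0.002, -1.0, -0.003]]
ft_force: [-0.2, 0.1, -1.1]
opening: 53.3
```

Emit:
arm_command(steps="0.1 -0.4 0 0 0 0 0;0.25 -0.8 0 0 0 0 0;0.25 -0.9 0 0 0 0 0;0.25 -0.9 0 0 0 0 0;0.25 -0.9 0 0 0 0 0;0.25 -0.9 0 0 0 0 0;0.25 -0.9 0 0 0 0 0;0.25 -0.9 0 0 0 0 0;0.25 -0.8 0 0 0 0 0;0.2 -0.6 0 0 0 0 0;0.1 -0.3 0 0 0 0 0;0 -0.1 0 0 0 0 0")

```text
t: 32.75
position: [534.2, -85.4, 162.7]
tool_rot: [[-0.996, -0.007, 0.086], [-0.086, 0.007, -0.996], [0.007, -1.0, -0.007]]
ft_force: [-0.6, 0.1, -2.0]
opening: 53.2
```

Emit:
arm_command(steps="0 0 0 0 0 0 0;0 0 0 0 0 0 0")

```text
t: 32.95
position: [533.0, -83.7, 161.7]
tool_rot: [[-0.996, -0.01, 0.086], [-0.086, 0.008, -0.996], [0.009, -1.0, -0.009]]
ft_force: [-0.2, 0.9, -1.4]
opening: 53.6
```

Emit:
arm_command(steps="0.2 0 -0.2 -0.05 -0.07 0 0;0.2 0 -0.5 0 0 0 0;0 0 -0.6 0 0 0 0;0 0 -0.4 0 0 0 0;0 0 -0.2 0 0 0 0;0 0 0 0 0 0 0;0 0 0 0 0 0 0")

```text
t: 33.65
position: [555.6, -74.5, 62.3]
tool_rot: [[-0.995, 0.006, 0.097], [-0.097, -0.0, -0.995], [-0.006, -1.0, 0.001]]
ft_force: [0.8, -0.3, -1.7]
opening: 53.2
```

Emit:
arm_command(steps="-0.02 -0.2 -0.2 0 0.04 -0.1 0;0 0 -0.2 0 0 0 0;0 0 -0.1 0 0 0 0;0 0 0 0 0 0 0;0 0 0 0 0 0 0")

```text
t: 34.15
position: [556.7, -86.3, 38.0]
tool_rot: [[-0.997, 0.005, 0.081], [-0.081, -0.002, -0.997], [-0.005, -1.0, 0.003]]
ft_force: [0.1, 0.9, -1.8]
opening: 53.2
```

Emit:
arm_command(steps="-0.03 0.02 -0.08 0 0 0 0;0 0 -0.08 0 0 0 0;0 0 0 0 0 0 0;0 0 0 0 0 0 0")

```text
t: 34.55
position: [555.7, -85.5, 30.3]
tool_rot: [[-0.997, 0.006, 0.081], [-0.081, -0.003, -0.997], [-0.006, -1.0, 0.003]]
ft_force: [0.0, -1.0, -0.8]
opening: 53.4
```

Release, rise, then move aside for the final check.

Emit:
arm_command(steps="0 0 0 0 0 0 1;0 0 0 0 0 0 1;0 0 0 0 0 0 1;0 0 0 0 0 0 1;0 0 0.2 0 0 0 1;0 0 0.6 0 0 0 1;0 0 0.8 0 0 0 1;0 0 0.8 0 0 0 1;0 0 0.8 0 0 0 1;0 0 0.4 0 0 0 1;0 0 0 0 0 0 1;0 0 0 0 0 0 1")

```text
t: 35.75
position: [554.2, -84.8, 221.9]
tool_rot: [[-0.997, 0.009, 0.081], [-0.081, -0.004, -0.997], [-0.009, -1.0, 0.004]]
ft_force: [0.3, 0.8, 0.3]
opening: 88.3
```

Emit:
arm_command(steps="-0.3 -0.4 0 0 0 0 1;-0.6 -0.7 0 0 0 0 1;-0.6 -0.7 0 0 0 0 1;-0.6 -0.7 0 0 0 0 1;-0.6 -0.7 0 0 0 0 1;-0.3 -0.7 0 0 0 0 1;0 -0.9 0 0 0 0 1;0 -0.7 0 0 0 0 1;0 -0.4 0 0 0 0 1;0 -0.2 0 0 0 0 1;0 0 0 0 0 0 1;0 0 0 0 0 0 1")

```text
t: 36.95
position: [388.7, -390.6, 200.9]
tool_rot: [[-0.997, -0.011, 0.083], [-0.083, 0.021, -0.996], [0.01, -1.0, -0.022]]
ft_force: [-0.6, -0.3, -0.7]
opening: 88.4
```

```bash
python3 - <<'E'
from wr import *
t=imaging.snapshot('top'); s=imaging.snapshot('scene')
cv2.imwrite('pics/tf.png',cv2.resize(t['image'][130:330,140:520,::-1],None,fx=2,fy=2)); cv2.imwrite('pics/sf.png',cv2.resize(s['image'][180:360,130:530,::-1],None,fx=2,fy=2))
gc,gy,oc,oy=(550,94.3),6.27,(555,-84.7),3.86
Q={'red':[(0,120,60),(8,255,255),64,(463.6,84),gc,gy],'blue':[(112,150,60),(128,255,255),64,(469,-91),oc,oy],'violet':[(130,100,40),(150,255,255),60,(638,-80),oc,oy],
'cap':[(0,0,150),(179,40,255),94,(630,105),gc,gy],'jar':[(0,0,0),(179,255,45),74,(555,-85),oc,oy],
'yellow':[(22,120,80),(34,255,255),60,(438.4,-243.7),0,0],'brass':[(10,100,60),(25,255,255),45,(419,228.6),0,0],'beaker':[(85,25,60),(110,255,255),70,(550.9,236.6),0,0]}
T=np.linalg.inv(t['world_from_camera']);K=np.array([[t['fx'],0,t['cx']],[0,t['fy'],t['cy']],[0,0,1]])
for k,(lo,hi,z,w,c,a) in Q.items():
    px=cv2.projectPoints(np.float64([[*w,z]]),cv2.Rodrigues(T[:3,:3])[0],T[:3,3],K,np.array(t['dist_coeffs']))[0].ravel()
    b=blob(t,lo,hi,tuple(int(round(v)) for v in px),17); (u,v),r=cv2.minEnclosingCircle(b); p=ray(t,(u,v),z)[0,:2]
    if c:
        e=np.deg2rad(a); q=p-np.array(c)+[2,0]; print(k,np.round(p,1),'tray',np.round([q@[np.cos(e),np.sin(e)],q@[-np.sin(e),np.cos(e)]],1),'r',round(r,1))
    else: print(k,np.round(p,1),'shift',np.round(p-w,1))
E
```

```text
red [463.3  84.1] tray [-85.3  -0.9] r 9.2
blue [469.1 -91. ] tray [-84.2  -0.6] r 9.2
violet [632.3 -80.5] tray [79.4 -1.1] r 14.4
cap [629.8 104.8] tray [82.5  1.5] r 6.0
jar [549.7 -84.8] tray [-3.3  0.1] r 11.3
yellow [ 438.5 -243.7] shift [0.1 0. ]
brass [419.  228.6] shift [-0.  0.]
beaker [550.4 237.4] shift [-0.5  0.8]
```

View pics/tf.png

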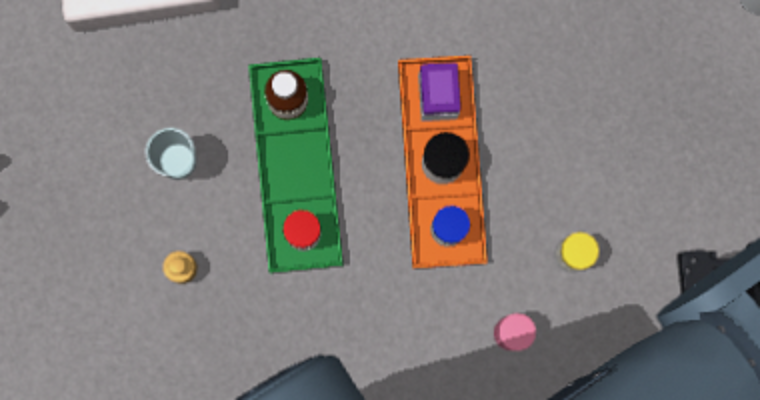

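View pics/sf.png

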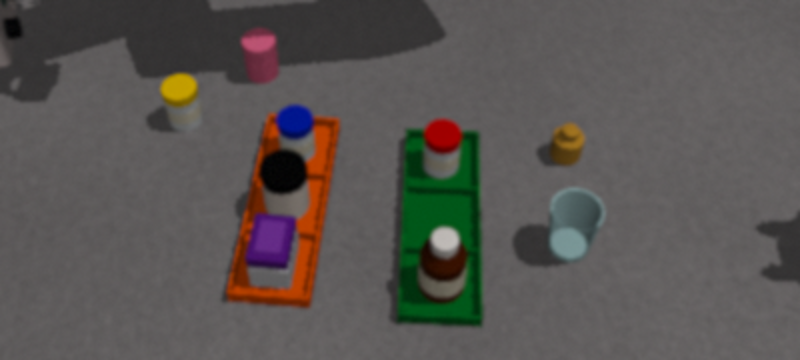

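Both final views show all five things upright, each in a compartment of its own in the right tray and within about 6 mm of centre. The other three have not moved. Handing in.

```bash
python3 -c "
from cell import job; print(job.sign_off())"
```

```text
the job is handed in; nothing more can be done
None
```

Both kits are made up and the job is handed in, after about 37 s of robot time. The hand-in gives no verdict.

- **Green tray:** the amber bottle is in the far compartment and the red pot in the near one.
- **Orange tray:** the tip box is in the far compartment, the white jar in the middle and the blue pot in the near one.

**Last checks:** In the last top-camera measurement, all five read within about 6 mm of a compartment centre; the limit is 20 mm. Both final pictures show them upright, and the gripper was well clear. The yellow pot and the weight read 0 mm of movement, and the beaker under 1 mm, which is within measuring noise.

**What went wrong or disagreed:**
- **Blue pot:** on the first grasp the arm drifted while the fingers closed. The pot slid about 15 mm along the bench and was caught only by its lid, so I opened the gripper, went lower and gripped it again.
- **Amber bottle:** it was gripped about 6 mm higher than planned, just below its shoulder, but it held.
- **Cameras:** the views disagreed by about 4–5 mm in x, so I used averages. The final tray offsets carry a few millimetres of that doubt.

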